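# Stow a sample case under the hold-down arm

### The job

Stow the white sample case with the green band in the blue-based rack: slide it in under the weighted arm so that it lies flat, lid up and square on top of the grey case already there, pushed in to the back stops, with the arm resting on it. Let go of it, and leave the orange-banded case where it lies.

Things in the scene. Friction and masses are not known exactly. Their poses are not given: they have to be found in the camera images.
- green_case: closed rigid white plastic sample case with a green band round its middle, lying flat on the bench; a plain box 120 mm long (its x), 50 mm wide (its y), 16 mm high, about 110 g, the same either way round. Origin: centre of its underside, z up through the lid.
- orange_case: a bystander, to be left alone: the same white case (120 x 50 x 16 mm, same axes and origin) but with an orange band.
- rack: Rack fixed to the bench. x points into it (the way cases are pushed in), z up; origin on the bench under the pile's centre. Blue base 8 mm thick, x -65 to 139 mm, y -48 to 48 mm, no side walls. On it lies a loose grey case (120 x 50 x 16 mm, along x, centred within 2 mm; top at z 24 mm); the new case goes on top. Two 60 mm high back stops, faces at x 63 mm, end its travel.
- hold_arm (a joint): Weighted arm hinged behind the stops (rad): 0 on the grey case, about 0.18 on a second; falls back (2 N). In rack axes: shoe at x 36 mm; red lip, 36 mm wide, slopes up from it to a free end at x -17, z 51 mm (x -9, z 77 at 0.18). A case pushed along +x, underside 1 to 8 mm above the grey case, lifts the arm by itself (a few N); the stowed case's rear 40 mm stays clear of the lip.
Mind the look-alikes: they are no part of the job. What is shaped like the green_case but red or turquoise is not meant. Leave any pink look-alike of the rack alone.

How it is judged:
By the outcome, as a careful person would: the job done as asked, in the order asked, and still so for the second after the job is handed in, with the robot touching nothing.
It also fails if it takes over 38 s, if anything falls off the work surface, if the arm or the gripper's body presses on something with over 40 N, if the wrist force passes 120 N, or if a joint passes its speed limit or range.

### The arm

A 7-joint arm with a two-finger parallel gripper is mounted at the origin on the work surface. World frame = base frame: x ahead of the robot, y to its left, z up, the work surface at z = 0. Lengths are in m, angles in rad, forces in N, time in s.
With the tool pointing down it reaches from about 0.425 to 0.875 m from the base axis. Payload 4.7 kg.
Tool frame: the origin (TCP) lies midway between the tips of the shut fingers; the grasp point (between the pads) lies 19 mm behind it; z points along the fingers, y is the line along which they close (so a half turn about z gives the same grasp; the last joint's range is limited). The gripper opens to 85 mm and grips with 20 to 120 N. Pads are 22 mm wide; open, the fingers measure 114 mm over their backs; the gripper's body (76 mm by 85 mm) begins 54 mm behind the grasp point. The pads swing forward as they close: fully open they stand 13 mm farther back than shut.
Start: joints at [-1.109, 0.321, -0.07, 1.45, 0.023, 1.371, -0.057], TCP at [0.281, 0.586, 0.231] pointing down, gripper open.
Joint ranges: [-2.86, 2.86], [-0.3, 2.09], [-1.38, 1.24], [0.06, 2.45], [-1.56, 4.7], [0.09, 2.05], [-2.69, 2.69]. Speed limits (rad/s): [2.57, 2.57, 3.14, 3.14, 3.14, 3.14, 3.14].

### API

Orientations are given as a rotation vector (axis times angle).
In Python, from workcell import bot gives the robot as it stands.
- The arm moves only by the tool apply_moves, never from a script. Its argument "moves" is one flat list of numbers, 5 for each row, row after row: the shift along the tool's x, y, z in cm, then the turn about the tool's z in rad, then the closure, from 0 (fully open) to 1 (shut). A call has exactly 10 rows; each row is the pose to reach, as a shift and turn from the pose commanded when the call began, along the tool's axes at that moment; what a row does not reach only later rows make up. A row lasts 1/10 s, in which the tool goes at most 50 mm and 8.59 degrees, less where a joint would pass 70% of its speed; a pose out of reach is approached as far as the arm can. A call with a gripper value outside its range is refused whole. The fingers move at their own pace and stop on an object; "squeeze" is the grip in N (left out, the last holds). Time passes only in rows, so rows that repeat a pose let the fingers close, or fill a call up. It gives the time, the measured TCP pose, the force, the opening and the grip force at its end, in the units of the state.
- bot.sense(): the state, without advancing time (a new reading comes with each control period).
- bot.get_image(name): name is "scene" or "top" or "wrist"; returns a dict with "color" (384x512x3 uint8, red, green, blue), "depth" (384x512 float32, m along the optical axis (not along the pixel's ray), 0 where there is no reading), "fx", "fy", "cx", "cy" (pixels), "rvec" (rotation vector, rad) and "tvec" (3), from world to camera coordinates, as OpenCV has them. Camera axes: x right, y down, z forward; pixel columns grow to the right and rows downward; lengths in m; the calibration is good to about 2 mm. A picture is of the moment at which its call begins.
- bot.close_job(): hands the job in; it is judged then, once.
Trained networks look in the newest picture that a camera, given by its name, has taken for a name from the list of things; names that differ only in an ending like _2 or _b are one class to them, and where a whole thing is asked for, a point or a joint stands for the part that bears it (a point fixed in the world has none). Each returns a list of dicts, best first, with "confidence" (0 to 1); they miss things now and then, are a little off and sometimes report something else, mostly with a low value. They report only what shows in the picture. A call takes as long as a camera call. They do not tell look-alikes from the thing itself.
- bot.search_frame(camera, target): "position" ([x, y, z] in m, in the coordinates of the camera as it stood for that picture, good to about 4 mm: the middle of the surface that is visible of it).
The state is a dict: "time_s": time; "joint_positions": joint angles; "joint_velocities": joint speeds; "tau": joint torques, N m; "tool_pos": TCP position; "tcp_rot": TCP orientation; "force": force on the tool from outside, world axes, zero at the start; "moment": the same for the moment, N m; "finger_gap": opening from 0.0 (shut) to 1.0 (fully open); "grasp_force": force on a finger pad.
Only numpy, scipy, OpenCV 4.12 (cv2) and the standard library are available. Lean on these libraries where they do the work, as an engineer would, in place of code of your own. Each camera call takes 0.05 s, during which the arm holds its last target. There are 200 camera calls.

## Working session

There is one attempt and no reset: what is moved stays moved. The work goes in short steps, Python scripts to look and compute and a tool call to move; the robot and the scene stay as the last step left them, time stands still between calls to the robot, and variables do not carry over. Pictures are saved under pics/ and viewed, at most 10 in all, crops included, and the job is handed in when it is done.

Besides the shell and the picture viewer there is one more tool, called after ">>>" as name(argument=value, ...) on one line, values as JSON. apply_moves: Moves the arm, as the interface text tells. Its arguments: {"type":"object","properties":{"moves":{"type":"array"},"squeeze":{"type":"number"}},"required":["moves"]}

```bash
mkdir -p pics; cat > h.py <<'E'
import numpy as np, cv2
from workcell import bot
from scipy.spatial.transform import Rotation as R
def pts(im):
    d=im["depth"];v,u=np.indices(d.shape)
    c=np.stack([(u-im["cx"])/im["fx"]*d,(v-im["cy"])/im["fy"]*d,d],-1)
    return (c-np.array(im["tvec"]).ravel())@R.from_rotvec(np.array(im["rvec"]).ravel()).as_matrix()
def toW(im,p): return R.from_rotvec(np.array(im["rvec"]).ravel()).as_matrix().T@(np.array(p)-np.array(im["tvec"]).ravel())
def save(im,n): cv2.imwrite("pics/"+n,im["color"][...,::-1])
E
python3 - <<'E'
from h import *
s=bot.sense();print(s)
a=[]
for c in("scene","top"):
    im=bot.get_image(c);np.savez(c+".npz",**im);a.append(im["color"])
    for t in("green_case","orange_case","rack","hold_arm"):
        for r in bot.search_frame(c,t): print(c,t,round(r["confidence"],2),toW(im,r["position"]).round(3))
o=np.hstack(a); cv2.imwrite("pics/a.png",cv2.resize(o,(800,300))[...,::-1]);cv2.imwrite("pics/top.png",cv2.resize(a[1],(784,588))[...,::-1])
E
```

```text
{'time_s': 0.0, 'joint_positions': array([-1.10893126,  0.32183453, -0.07010657,  1.45166444,  0.02259687,
        1.37081375, -0.05687359]), 'joint_velocities': array([ 0.00042002, -0.00122574, -0.00229697,  0.00057866, -0.00040674,
       -0.00053433,  0.00032104]), 'tau': array([ 3.29517422e-05, -4.93577099e+01, -3.81982746e-01, -3.14342093e+01,
        1.32966024e-02,  1.14296094e-02, -9.37519928e-06]), 'tool_pos': array([0.28121644, 0.58541935, 0.23022149]), 'tcp_rot': array([-6.97292795e-01, -3.06287924e+00,  2.98752168e-03]), 'force': array([ 0.25856186,  0.25194515, -0.15450077]), 'moment': array([ 0.01318035,  0.04991637, -0.00192469]), 'grasp_force': 0.0, 'finger_gap': 1.000297889788256}
scene green_case 0.88 [ 0.414 -0.263  0.014]
scene green_case 0.69 [ 0.585 -0.308  0.018]
scene green_case 0.65 [0.439 0.071 0.014]
scene orange_case 0.76 [ 0.643 -0.117  0.018]
scene rack 0.92 [0.325 0.251 0.009]
scene rack 0.9 [0.564 0.307 0.004]
scene hold_arm 0.97 [0.557 0.286 0.043]
scene hold_arm 0.95 [0.318 0.246 0.044]
top green_case 0.84 [ 0.581 -0.308  0.018]
top green_case 0.64 [ 0.409 -0.269  0.017]
top green_case 0.58 [0.446 0.064 0.019]
top orange_case 0.84 [ 0.64  -0.126  0.02 ]
top rack 0.89 [0.323 0.232 0.009]
top rack 0.6 [0.546 0.289 0.008]
top hold_arm 0.88 [0.317 0.24  0.047]
top hold_arm 0.87 [0.552 0.28  0.047]
```

View pics/a.png

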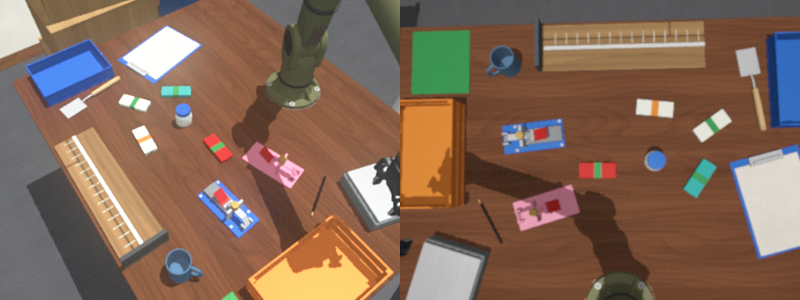

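View pics/top.png

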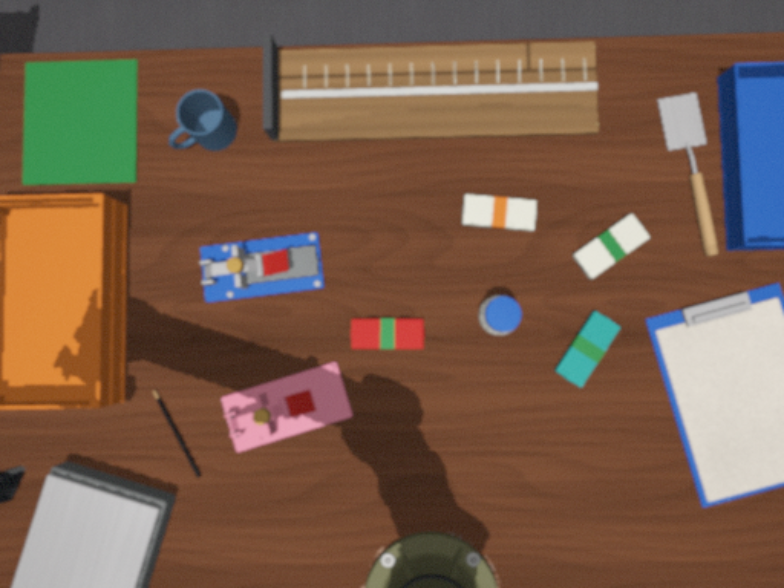

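Top view: green-banded white case at (611,246) of the 784-px picture. The blue rack is at (262,267), with its mouth to the right (-y); orange-banded case at (500,212), red, turquoise and pink look-alikes elsewhere. Now I'll measure precisely.

```bash
cat > m.py <<'E'
from h import *
for c in("top","scene"):
    im=dict(np.load(c+".npz"));P=pts(im);x,y,z=P[...,0],P[...,1],P[...,2]
    hsv=cv2.cvtColor(im["color"],cv2.COLOR_RGB2HSV);H,S,V=[hsv[...,i].astype(int) for i in range(3)]
    def rect(m,n,zr):
        m=m&(abs(z-zr)<.006)
        q=P[m];
        if len(q)<10: print(n,len(q));return
        r=cv2.minAreaRect((q[:,:2]*1000).astype(np.float32))
        d=q[:,:2]-q[:,:2].mean(0);w,v=np.linalg.eigh(d.T@d);a=np.arctan2(*v[::-1,1])
        print(c,n,len(q),"rect",np.round(r[0],1),np.round(r[1],1),"ang %.1f"%r[2],"mean",q.mean(0).round(4),"pca %.2f"%np.degrees(a))
    near=np.hypot(x-.581,y+.308)<.075
    rect(near&(z>.010),"green",.016)
    nr=(abs(x-.55)<.1)&(abs(y-.29)<.15)
    rect(nr&(H>100)&(H<125)&(S>130),"bluebase",.008)
    rect(nr&(S<70)&(y<.26),"grey",.024)
    rect(nr&((H<8)|(H>172))&(S>130),"lip",.045)
    rect(nr&((H<8)|(H>172))&(S>130),"liptop",.051)
im=dict(np.load("top.npz"))
cv2.imwrite("pics/rack.png",cv2.resize(im["color"][145:205,120:220],(800,480),interpolation=cv2.INTER_CUBIC)[...,::-1])
E
python3 m.py
```

```text
top green 937 rect [ 580.9 -314.3] [ 50.8 122.9] ang 34.4 mean [ 0.5804 -0.3131  0.016 ] pca 124.44
top bluebase 1139 rect [556.6 278. ] [ 95.  203.2] ang 5.9 mean [0.5524 0.2821 0.0087] pca 98.46
top grey 399 rect [561.1 221. ] [49.4 82.1] ang 6.6 mean [0.5596 0.2095 0.0246] pca 122.06
top lip 85 rect [560.7 241.9] [33.9 25.4] ang 9.2 mean [0.5615 0.2408 0.0448] pca -166.76
top liptop 67 rect [560.7 233.5] [31.9 18. ] ang 5.5 mean [0.5614 0.2322 0.0508] pca -174.29
scene green 477 rect [ 581.  -312.3] [ 55.5 124.4] ang 35.2 mean [ 0.581  -0.3105  0.0155] pca 124.97
scene bluebase 1028 rect [558.3 279.5] [ 94.1 203.6] ang 6.1 mean [0.5681 0.3012 0.0074] pca 100.94
scene grey 255 rect [562.9 220. ] [49.9 79.2] ang 5.0 mean [0.5697 0.2083 0.0235] pca 68.08
scene lip 102 rect [563.2 239.3] [34.9 25.7] ang 7.7 mean [0.5629 0.2394 0.0449] pca -174.45
scene liptop 66 rect [563.3 236.8] [33.8 22.6] ang 3.6 mean [0.5634 0.2335 0.0493] pca -174.51
```

View pics/rack.png

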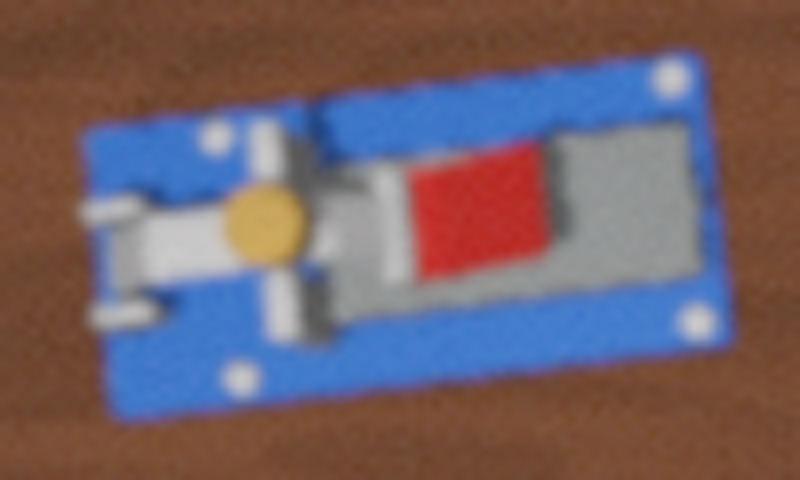

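>>> apply_moves(moves=[-69.8,-70.2,6,0.518,0,-69.8,-70.2,6,0.518,0,-69.8,-70.2,6,0.518,0,-69.8,-70.2,6,0.518,0,-69.8,-70.2,6,0.518,0,-69.8,-70.2,6,0.518,0,-69.8,-70.2,6,0.518,0,-69.8,-70.2,6,0.518,0,-69.8,-70.2,6,0.518,0,-69.8,-70.2,6,0.518,0])

```text
time_s: 1.5
tool_pos: [0.4458, 0.1126, 0.2014]
tcp_rot: [1.458, 2.782, 0.002]
force: [1.3, -0.3, 0.1]
finger_gap: 1.003
grasp_force: 0.0
```

```bash
cat > go.py <<'E'
from h import *
import sys
s=bot.sense();M=R.from_rotvec(s["tcp_rot"]).as_matrix();p=np.array(s["tool_pos"])
ya=np.degrees(np.arctan2(M[1,1],M[0,1]))
print("t",round(s["time_s"],2),"p",p.round(4),"yang",round(ya,2),"zax",M[:,2].round(3),"F",s["force"].round(1),"gap",round(s["finger_gap"],3),"gf",round(s["grasp_force"],1),"q",s["joint_positions"].round(2))
if len(sys.argv)>4:
    t=np.array([float(v) for v in sys.argv[1:4]]);print("shift cm",(M.T@(t-p)*100).round(2),"turn",round(-np.radians(float(sys.argv[4])-ya),3))
E
python3 go.py .6066 -.350 .10 34.6
```

```text
t 1.5 p [0.4458 0.1126 0.2014] yang 34.68 zax [ 0.001  0.001 -1.   ] F [ 1.3 -0.3  0.1] gap 1.003 gf 0.0 q [-0.69 -0.08  0.36  1.95  0.03  1.26  0.27]
shift cm [-47.19 -13.12  10.12] turn 0.001
```

>>> apply_moves(moves=[-47.2,-13.1,10,0,0,-47.2,-13.1,10,0,0,-47.2,-13.1,10,0,0,-47.2,-13.1,10,0,0,-47.2,-13.1,10,0,0,-47.2,-13.1,10,0,0,-47.2,-13.1,10,0,0,-47.2,-13.1,10,0,0,-47.2,-13.1,10,0,0,-47.2,-13.1,10,0,0])

```text
time_s: 2.5
tool_pos: [0.6071, -0.3496, 0.1004]
tcp_rot: [1.457, 2.783, 0.001]
force: [0.7, -0.6, 0.7]
finger_gap: 0.999
grasp_force: 0.0
```

```bash
python3 - <<'E'
from h import *
im=bot.get_image("wrist");save(im,"w1.png")
P=pts(im);z=P[...,2];x,y=P[...,0],P[...,1]
m=(z>.010)&(z<.022)&(np.hypot(x-.581,y+.313)<.09)
r=cv2.minAreaRect((P[m][:,:2]*1000).astype(np.float32));print(r,P[m].mean(0))
E
python3 go.py .6066 -.350 0 34.6
```

```text
((579.1781616210938, -313.9389343261719), (50.746673583984375, 123.24725341796875), 34.57078552246094) [ 0.57649037 -0.31006049  0.01530024]
t 2.55 p [ 0.6048 -0.3596  0.097 ] yang 34.28 zax [-0.004 -0.008 -1.   ] F [ 0.9 -5.5 -0.9] gap 1.0 gf 0.0 q [ 0.02  0.59  0.67  1.48 -0.37  1.2   1.35]
shift cm [0.74 0.76 9.69] turn -0.006
```

View pics/w1.png

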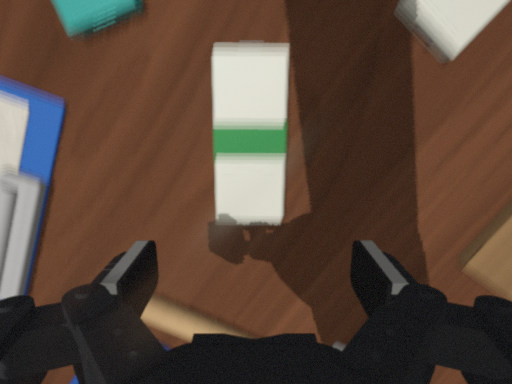

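The wrist view shows the green-banded case at (250,135), square between the fingers, with its near end at (250,222). The spatula handle at (200,320) is clear of the fingers.

>>> apply_moves(moves=[0,-0.1,4,0,0,0,-0.1,7,0,0,0,-0.1,9,0,0,0,-0.1,9.9,0,0,0,-0.1,9.9,0,0,0,-0.1,9.9,0,0.3,0,-0.1,9.9,0,0.6,0,-0.1,9.9,0,0.8,0,-0.1,9.9,0,0.8,0,-0.1,9.9,0,0.8], squeeze=60)

```text
time_s: 3.55
tool_pos: [0.6066, -0.3496, 0.0042]
tcp_rot: [1.457, 2.779, 0.0]
force: [-1.0, -0.9, 7.0]
finger_gap: 0.567
grasp_force: 63.2
```

```bash
python3 go.py .6056 -.3506 0.1 34.6
```

```text
t 3.55 p [ 0.6066 -0.3496  0.0042] yang 34.68 zax [ 0.003 -0.001 -1.   ] F [-1.  -0.9  7. ] gap 0.567 gf 63.2 q [ 0.04  0.68  0.62  1.55 -0.44  1.05  1.38]
shift cm [-0.06 -0.13 -9.58] turn 0.001
```

>>> apply_moves(moves=[0,0,-1,0,0.8,0,0,-3,0,0.8,0,0,-7,0,0.8,0,0,-10,0,0.8,4,2.5,-10,0.05,0.8,8,5,-10,0.12,0.8,12,7.3,-10,0.19,0.8,16,9.7,-10,0.26,0.8,20,12.1,-10,0.33,0.8,24,14.5,-10,0.4,0.8])

```text
time_s: 4.55
tool_pos: [0.5874, -0.0669, 0.1024]
tcp_rot: [-1.986, -2.434, -0.001]
force: [0.5, 0.2, -1.7]
finger_gap: 0.564
grasp_force: 62.5
```

```bash
python3 go.py .581 .053 0.05 6
```

```text
t 4.55 p [ 0.5874 -0.0669  0.1024] yang 11.57 zax [ 0.     0.001 -1.   ] F [ 0.5  0.2 -1.7] gap 0.564 gf 62.5 q [-0.55  0.36  0.75  1.78 -0.27  1.11  0.49]
shift cm [11.88  1.78  5.25] turn 0.097
```

>>> apply_moves(moves=[4,0.6,0.5,0.03,0.8,8,1.2,2,0.06,0.8,11,1.6,4,0.1,0.8,11.9,1.8,5.2,0.1,0.8,11.9,1.8,5.2,0.1,0.8,11.9,1.8,5.2,0.1,0.8,11.9,1.8,5.2,0.1,0.8,11.9,1.8,5.2,0.1,0.8,11.9,1.8,5.2,0.1,0.8,11.9,1.8,5.2,0.1,0.8])

```text
time_s: 5.55
tool_pos: [0.5818, 0.0507, 0.0505]
tcp_rot: [2.103, 2.334, 0.001]
force: [0.1, 0.4, -1.3]
finger_gap: 0.568
grasp_force: 62.4
```

```bash
cat > rk.py <<'E'
from h import *
im=bot.get_image("wrist");save(im,"w2.png")
P=pts(im);x,y,z=P[...,0],P[...,1],P[...,2]
hsv=cv2.cvtColor(im["color"],cv2.COLOR_RGB2HSV);H,S,V=[hsv[...,i].astype(int) for i in range(3)]
def rect(m,n):
    q=P[m];r=cv2.minAreaRect((q[:,:2]*1000).astype(np.float32)) if len(q)>9 else None;print(n,len(q),r,q.mean(0).round(4))
nr=(abs(x-.56)<.1)&(y>.13)&(y<.42)
rect(nr&(H>100)&(H<125)&(S>130)&(abs(z-.008)<.006),"blue")
rect(nr&(S<70)&(abs(z-.024)<.006)&(y<.25),"grey")
rect(nr&((H<8)|(H>172))&(S>130)&(z>.03),"lip")
c=(y>-.02)&(y<.19)&(abs(x-.575)<.05)&(z>.045)&(z<.085)
rect(c&(V>90),"case")
q=P[c&(V>90)];A=np.c_[q[:,0]-.575,q[:,1]-.09,np.ones(len(q))];print("plane",np.linalg.lstsq(A,q[:,2],rcond=None)[0].round(4))
E
python3 go.py .581 .053 0.05 6; python3 rk.py
```

```text
t 5.55 p [0.5818 0.0507 0.0505] yang 5.96 zax [ 0.001  0.    -1.   ] F [ 0.1  0.4 -1.3] gap 0.568 gf 62.4 q [-0.71  0.4   0.7   1.84 -0.3   1.01  0.21]
shift cm [ 0.24 -0.05  0.05] turn -0.001
blue 0 None [nan nan nan]
grey 0 None [nan nan nan]
lip 0 None [nan nan nan]
case 35208 ((576.0939331054688, 93.42654418945312), (50.85055923461914, 121.06684875488281), 6.902339458465576) [0.5751 0.1014 0.0615]
plane [-0.0017 -0.0027  0.0615]rk.py:6: RuntimeWarning: Mean of empty slice.
  q=P[m];r=cv2.minAreaRect((q[:,:2]*1000).astype(np.float32)) if len(q)>9 else None;print(n,len(q),r,q.mean(0).round(4))
  ret = um.true_divide(
```

View pics/w2.png

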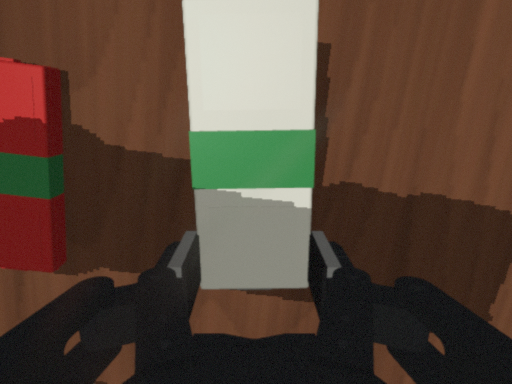

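The held case fills (190–318, 0–288), level and square to the fingers; the rack is out of view. I'll check alignment with the fixed cameras.

```bash
python3 - <<'E'
from h import *
a=[]
for c in("top","scene"):
    im=bot.get_image(c);a.append(im["color"]);P=pts(im);x,y,z=P[...,0],P[...,1],P[...,2]
    hsv=cv2.cvtColor(im["color"],cv2.COLOR_RGB2HSV);H,S,V=[hsv[...,i].astype(int) for i in range(3)]
    def rect(m,n):
        q=P[m]
        if len(q)>9: print(c,n,len(q),np.round(np.array(sum(map(list,cv2.minAreaRect((q[:,:2]*1000).astype(np.float32))[:2]),[])),1),cv2.minAreaRect((q[:,:2]*1000).astype(np.float32))[2],q.mean(0).round(4))
    nr=(abs(x-.56)<.1)&(y>.15)&(y<.42)
    rect(nr&(H>100)&(H<125)&(S>130)&(abs(z-.008)<.006),"blue")
    rect(nr&(S<70)&(abs(z-.024)<.006)&(y<.25)&(V>60),"grey")
    rect((y>.0)&(y<.17)&(abs(x-.575)<.05)&(abs(z-.0615)<.007)&(S<70)&(V>130),"case")
o=np.hstack(a); cv2.imwrite("pics/b.png",cv2.resize(o,(800,300))[...,::-1])
E
```

```text
top blue 1122 [556.7 278.2  94.9 202.6] 6.048603534698486 [0.5524 0.2825 0.0086]
top grey 389 [561.9 216.   49.4  71.5] 5.99100399017334 [0.5605 0.2078 0.0247]
top case 80 [571.4 149.7  10.6  50.4] 88.88086700439453 [0.575  0.1493 0.062 ]
scene blue 1037 [559.1 280.   96.2 202.1] 5.861756324768066 [0.5676 0.3013 0.0074]
scene grey 240 [563.1 214.6  49.2  66.4] 5.401368618011475 [0.5695 0.2051 0.0234]
scene case 572 [578.1  98.   51.9 123.5] 8.268232345581055 [0.5768 0.1022 0.0614]
```

View pics/b.png

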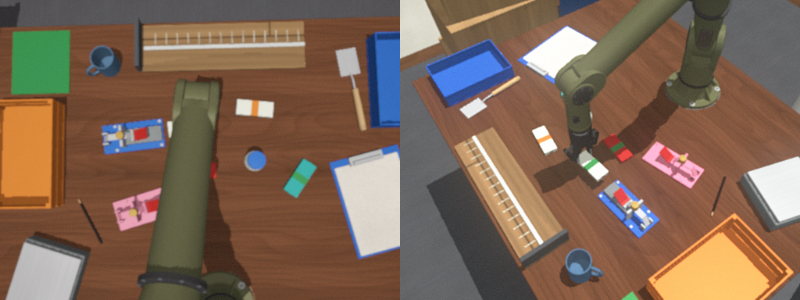

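>>> apply_moves(moves=[0,-0.15,1,0,0.8,0,-0.15,1.6,0,0.8,0,-0.15,1.85,0,0.8,0.5,-0.15,1.85,0,0.8,1.5,-0.15,1.85,0,0.8,3,-0.15,1.85,0,0.8,4.5,-0.15,1.85,0,0.8,5.5,-0.15,1.85,0,0.8,6,-0.15,1.85,0,0.8,6,-0.15,1.85,0,0.8], squeeze=90)

```text
time_s: 6.7
tool_pos: [0.5736, 0.1122, 0.0316]
tcp_rot: [-2.099, -2.337, -0.0]
force: [-1.1, 0.2, -1.7]
finger_gap: 0.556
grasp_force: 95.7
```

```bash
python3 go.py .5661 .2005 0.032 6; python3 - <<'E'
from h import *
im=bot.get_image("scene");cv2.imwrite("pics/c.png",cv2.resize(im["color"][180:310,210:350],(700,650))[:600,:,::-1])
P=pts(im);x,y,z=P[...,0],P[...,1],P[...,2]
hsv=cv2.cvtColor(im["color"],cv2.COLOR_RGB2HSV);H,S,V=[hsv[...,i].astype(int) for i in range(3)]
m=(y>.05)&(y<.25)&(abs(x-.57)<.05)&(abs(z-.0435)<.006)&(S<70)&(V>130)
print(P[m].mean(0),cv2.minAreaRect((P[m][:,:2]*1000).astype(np.float32)))
E
```

```text
t 6.7 p [0.5736 0.1122 0.0316] yang 6.14 zax [ 0.  0. -1.] F [-1.1  0.2 -1.7] gap 0.556 gf 95.7 q [-0.8   0.43  0.67  1.85 -0.31  0.98  0.12]
shift cm [ 8.86  0.2  -0.04] turn 0.002
[0.56821491 0.16415968 0.04250299] ((569.3126831054688, 158.86181640625), (51.820045471191406, 118.87019348144531), 8.040532112121582)
```

View pics/c.png

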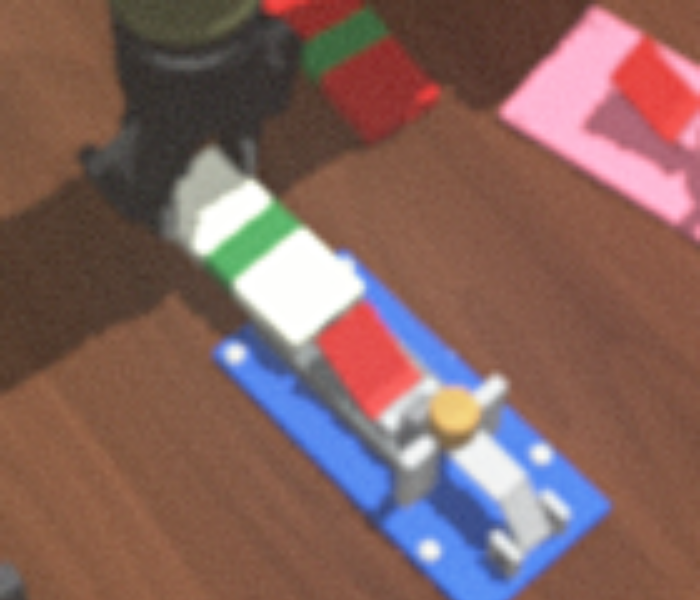

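Picture shows the green case (285,260) in line with the rack, its front edge (330,330) just short of the red lip (370,360). Pushing in.

>>> apply_moves(moves=[0.7,0,0,0,0.8,1.5,0,0,0,0.8,2.4,0,0,0,0.8,3.3,0,0,0,0.8,4.2,0,0,0,0.8,5.1,0,0,0,0.8,6,0,0,0,0.8,6.8,0,0,0,0.8,7.5,0,0,0,0.8,7.8,0,0,0,0.8])

```text
time_s: 7.75
tool_pos: [0.5652, 0.19, 0.0315]
tcp_rot: [-2.1, -2.336, -0.001]
force: [-0.8, -0.6, -2.8]
finger_gap: 0.555
grasp_force: 95.7
```

```bash
python3 go.py .5661 .2005 0.032 6; python3 - <<'E'
from h import *
im=bot.get_image("scene");cv2.imwrite("pics/d.png",cv2.resize(im["color"][180:310,210:350],(700,650))[:600,:,::-1])
E
```

```text
t 7.75 p [0.5652 0.19   0.0315] yang 6.11 zax [-0.     0.001 -1.   ] F [-0.8 -0.6 -2.8] gap 0.555 gf 95.7 q [-0.9   0.44  0.64  1.82 -0.32  0.99 -0.02]
shift cm [ 1.04  0.2  -0.05] turn 0.002
```

View pics/d.png

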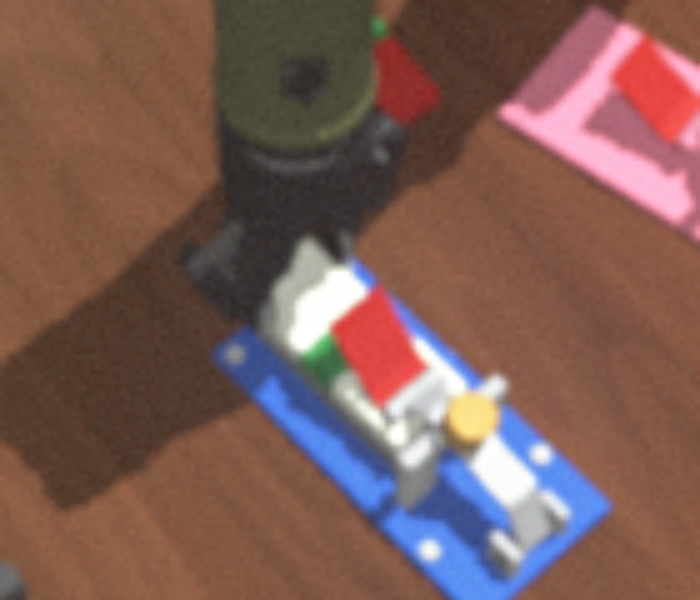

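The arm has ridden up and lies on the case at (380,345). About 10 mm of travel remains.

>>> apply_moves(moves=[0.2,0,0,0,0.8,0.4,0,0,0,0.8,0.6,0,0,0,0.8,0.8,0,0,0,0.8,0.9,0,0,0,0.8,1.0,0,0,0,0.8,1.1,0,0,0,0.8,1.2,0,0,0,0.8,1.2,0,0,0,0.8,1.2,0,0,0,0.8])

```text
time_s: 8.8
tool_pos: [0.5643, 0.2003, 0.0316]
tcp_rot: [2.102, 2.335, 0.0]
force: [0.4, -0.2, -3.4]
finger_gap: 0.553
grasp_force: 95.7
```

```bash
python3 go.py .5661 .2005 0.029 6
```

```text
t 8.8 p [0.5643 0.2003 0.0316] yang 6.01 zax [ 0.  0. -1.] F [ 0.4 -0.2 -3.4] gap 0.553 gf 95.7 q [-0.91  0.45  0.64  1.81 -0.32  0.99 -0.03]
shift cm [0.   0.18 0.26] turn 0.0
```

>>> apply_moves(moves=[0.1,0,0,0,0.8,0.2,0,0,0,0.8,0.3,0,0,0,0.8,0.4,0,0,0,0.8,0.45,0,0,0,0.8,0.5,0,0,0,0.8,0.5,0,0,0,0.8,0.5,0,0,0,0.8,0.5,0,0,0,0.8,0.5,0,0,0,0.8])

```text
time_s: 9.8
tool_pos: [0.5639, 0.2004, 0.0313]
tcp_rot: [2.103, 2.33, -0.007]
force: [-0.4, -9.7, -0.7]
finger_gap: 0.551
grasp_force: 95.8
```

```bash
python3 go.py .5661 .2005 0.029 6
```

```text
t 9.8 p [0.5639 0.2004 0.0313] yang 5.84 zax [-0.001 -0.005 -1.   ] F [-0.4 -9.7 -0.7] gap 0.551 gf 95.8 q [-0.91  0.45  0.64  1.81 -0.31  0.99 -0.04]
shift cm [-0.01  0.22  0.23] turn -0.003
```

Firm stop contact (9.7 N) at the expected depth. Easing the push, lowering onto the grey case, releasing.

>>> apply_moves(moves=[-0.2,0,0.1,0,0.8,-0.3,0,0.2,0,0.8,-0.3,0,0.3,0,0.8,-0.3,0,0.3,0,0.8,-0.3,0,0.3,0,0.8,-0.3,0,0.3,0,0.3,-0.3,0,0.3,0,0.1,-0.3,0,0.3,0,0,-0.3,0,0.3,0,0,-0.3,0,0.3,0,0])

```text
time_s: 10.8
tool_pos: [0.5641, 0.2029, 0.0287]
tcp_rot: [-2.101, -2.335, -0.001]
force: [0.6, 0.6, 0.0]
finger_gap: 0.997
grasp_force: 0.0
```

```bash
python3 go.py .5661 .2005 0.029 6
```

```text
t 10.8 p [0.5641 0.2029 0.0287] yang 6.05 zax [ 0.     0.001 -1.   ] F [0.6 0.6 0. ] gap 0.997 gf 0.0 q [-0.91  0.45  0.64  1.81 -0.32  0.98 -0.04]
shift cm [-0.26  0.17 -0.03] turn 0.001
```

>>> apply_moves(moves=[0,0,-1,0,0,0,0,-3,0,0,-1,0,-6,0,0,-4,0,-9,0,0,-8,0,-11,0,0,-12,0,-12,0,0.5,-14,0,-12,0,0.9,-14,0,-12,0,1,-14,0,-12,0,1,-14,0,-12,0,1])

```text
time_s: 11.8
tool_pos: [0.5785, 0.0651, 0.1485]
tcp_rot: [-2.098, -2.337, -0.001]
force: [-0.2, 0.9, 0.3]
finger_gap: 0.145
grasp_force: 0.0
```

```bash
cat > chk.py <<'E'
from h import *
import sys
a=[]
for c in("top","scene","wrist"):
    im=bot.get_image(c);a.append(im["color"])
    P=pts(im);x,y,z=P[...,0],P[...,1],P[...,2]
    hsv=cv2.cvtColor(im["color"],cv2.COLOR_RGB2HSV);H,S,V=[hsv[...,i].astype(int) for i in range(3)]
    d=np.array([-.1045,.9945]);n=np.array([.9945,.1045]);o=np.array([.5618,.2422])
    XR=(P[...,:2]-o)@d;YR=(P[...,:2]-o)@n   # YR = minus rack y
    m=(abs(YR)<.032)&(XR>-.08)&(XR<.045)&(abs(z-.040)<.004)&(S<110)&(V>70)
    q=np.c_[XR[m],YR[m]]*1000
    if len(q)<20: print(c,len(q));continue
    print(c,len(q),"XR pct",np.percentile(q[:,0],[.5,50,99]).round(1),"YR",np.percentile(q[:,1],[1,99]).round(1),"rect",cv2.minAreaRect(q.astype(np.float32)))
    A=np.c_[q,np.ones(len(q))];print(" plane(mm/m)",(np.linalg.lstsq(A,P[m][:,2]*1000,rcond=None)[0]).round(3))
    l=(abs(YR)<.05)&(XR>-.04)&(XR<.04)&((H<8)|(H>172))&(S>130)&(z>.03); print(" lip z max",np.percentile(z[l],99) if l.any() else None)
t=cv2.resize(a[0][145:205,120:220],(500,300));w=cv2.resize(a[2],(400,300));s=cv2.resize(a[1][180:310,210:350],(323,300))
cv2.imwrite("pics/"+sys.argv[1],np.vstack([np.hstack([t,np.zeros((300,223,3),np.uint8)]),np.hstack([w,s])])[...,::-1])
E
python3 chk.py e.png; python3 go.py
```

```text
top 471 XR pct [-59.5 -26.9  43. ] YR [-26.6  23.1] rect ((-7.811027526855469, -1.5484275817871094), (50.77073287963867, 104.63506317138672), 89.45288848876953)
 plane(mm/m) [ 3.0000e-03 -6.0000e-03  4.0564e+01]
 lip z max 0.08052926598731061
scene 333 XR pct [-58.4 -30.   44.3] YR [-26.3  24.3] rect ((-7.406822204589844, -1.0436973571777344), (51.35521697998047, 104.2915267944336), 88.501953125)
 plane(mm/m) [ 3.0000e-03 -1.2000e-02  3.9763e+01]
 lip z max 0.07812619931721836
wrist 1827 XR pct [-58.9 -50.2 -42.3] YR [-27.3  21.5] rect ((-50.52648162841797, -2.8018035888671875), (17.594120025634766, 49.789859771728516), 0.5587691068649292)
 plane(mm/m) [ 5.6000e-02 -1.0000e-03  4.1947e+01]
 lip z max None
t 11.95 p [0.5785 0.0648 0.1483] yang 6.16 zax [-0.001  0.    -1.   ] F [-0.8 -0.2 -0.1] gap 0.0 gf 0.0 q [-0.8   0.28  0.76  1.75 -0.21  1.19  0.12]
```

View pics/e.png

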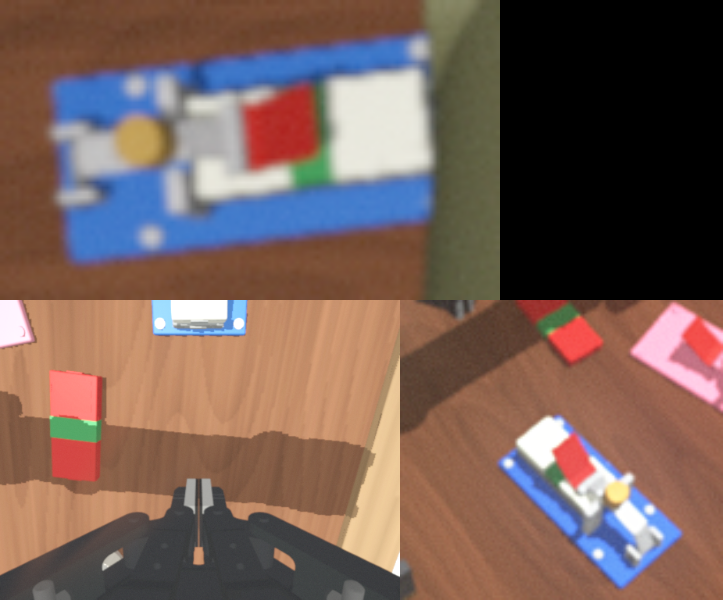

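Case lies flat (top z 40 mm), square, under the arm, rear edge at about x −58.5 mm. I'll give a gentle push from behind with shut fingers to make sure it is on the stops.

>>> apply_moves(moves=[2,0,4,0,1,5,0,8,0,1,7,0,11,0,1,8,0,11.5,0,1,9,0,11.5,0,1,9.8,0,11.5,0,1,10.3,0,11.5,0,1,10.6,0,11.5,0,1,10.8,0,11.5,0,1,10.8,0,11.5,0,1])

```text
time_s: 12.95
tool_pos: [0.5677, 0.1704, 0.0341]
tcp_rot: [2.102, 2.334, 0.001]
force: [-1.0, -1.5, 0.1]
finger_gap: -0.002
grasp_force: 0.0
```

>>> apply_moves(moves=[0.1,0,0,0,1,0.2,0,0,0,1,0.3,0,0,0,1,0.4,0,0,0,1,0.5,0,0,0,1,0.6,0,0,0,1,0.7,0,0,0,1,0.7,0,0,0,1,0.7,0,0,0,1,0.7,0,0,0,1])

```text
time_s: 13.95
tool_pos: [0.5671, 0.1737, 0.0336]
tcp_rot: [2.103, 2.331, -0.005]
force: [-0.1, -7.6, 2.2]
finger_gap: 0.001
grasp_force: 3.7
```

```bash
python3 go.py .5661 .2005 0.029 6
```

```text
t 13.95 p [0.5671 0.1737 0.0336] yang 5.89 zax [ 0.    -0.004 -1.   ] F [-0.1 -7.6  2.2] gap 0.001 gf 3.7 q [-0.89  0.44  0.66  1.82 -0.32  0.99  0.01]
shift cm [2.68 0.18 0.45] turn -0.002
```

Stalled at 7.6 N with the rear edge at x ≈ −57: seated. Retreating.

>>> apply_moves(moves=[-1,0,0,0,1,-3,0,0,0,1,-5,0,-3,0,1,-8,0,-7,0,1,-11,0,-11,0,1,-14,0,-14,0,1,-17,0,-14,0,1,-17,0,-14,0,1,-17,0,-14,0,1,-17,0,-14,0,1])

```text
time_s: 14.95
tool_pos: [0.5841, 0.0102, 0.1729]
tcp_rot: [-2.099, -2.336, -0.0]
force: [0.6, -0.3, 1.0]
finger_gap: -0.0
grasp_force: 0.0
```

```bash
python3 chk.py f.png; python3 go.py
```

```text
top 473 XR pct [-58.9 -26.9  42.7] YR [-26.9  22.8] rect ((-7.291049957275391, -1.9220390319824219), (50.356956481933594, 104.81195068359375), 89.47462463378906)
 plane(mm/m) [2.0000e-03 9.0000e-03 4.0611e+01]
 lip z max 0.08048107001771838
scene 334 XR pct [-58.6 -30.2  43.4] YR [-27.   24.2] rect ((-7.2860107421875, -1.5945148468017578), (52.35810089111328, 103.97274780273438), 89.57450103759766)
 plane(mm/m) [0.0000e+00 3.0000e-03 3.9614e+01]
 lip z max 0.07751252725323854
wrist 0
t 15.1 p [0.5842 0.01   0.173 ] yang 6.15 zax [-0.001  0.    -1.   ] F [ 0.   0.5 -0.2] gap 0.001 gf 0.0 q [-0.73  0.27  0.79  1.72 -0.2   1.24  0.21]
```

View pics/f.png

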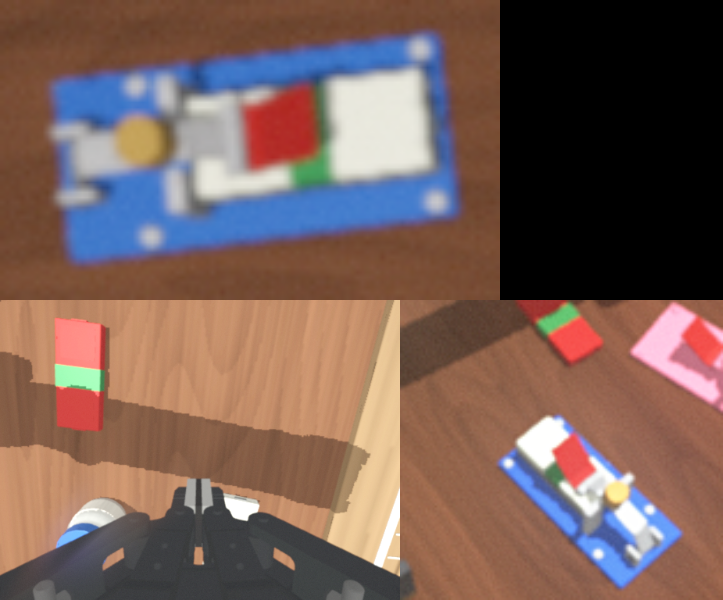

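The white case with the green band is flat, square and under the arm (top view 195–435, 70–200), with the lip end at about 78 mm as expected. The robot is clear, so I'm handing in.

```bash
python3 -c "
from workcell import bot
print(bot.close_job())"
```

```text
the job is handed in; nothing more can be done
None
```

The green-banded case is stowed on the grey case in the blue-based rack: flat, square, pushed to the back stops and released, with the weighted arm resting on it. The orange-banded case was not touched, and the job was handed in at about 15 s.

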